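Hang the jig plate on the locking peg

ROBOT

A 6-joint arm with a two-finger parallel gripper is mounted at the origin on the work surface. World frame = base frame: x ahead of the robot, y to its left, z up, the work surface at z = 0. Lengths are in mm, angles in rad, forces in N, time in s.
With the tool pointing down it reaches from about 250 to 850 mm from the base axis. Payload 12.5 kg.
Tool frame: the origin (TCP) lies on the centre line of the jaws, within the pads' length; the fingertips stand 22 mm ahead of it and the grasp point (between the pads) lies 3 mm ahead of it; z points along the fingers, y is the line along which they close (so a half turn about z gives the same grasp; the last joint's range is limited). The gripper opens to 93 mm and grips with 3 to 60 N. Pads are 15 mm wide; open, the fingers measure 128 mm over their backs; the gripper's body (75 mm by 188 mm) begins 65 mm behind the grasp point.
Start: joints at [1.049, 0.351, 1.652, -0, 1.139, -0.085], TCP at [232.641, 498.36, 240.633] pointing down, gripper open.
Joint ranges: [-2.75, 2.75], [-0.79, 2.1], [0.01, 2.65], [-1.57, 4.71], [0.07, 3.14], [-2.87, 2.87]. Speed limits (rad/s): [2.22, 2.22, 2.79, 3.14, 3.14, 3.14].

INTERFACE

Orientations are given as [roll, pitch, yaw] about the fixed x, y, z axes, in that order (R = Rz(yaw) Ry(pitch) Rx(roll)).
In Python, from workcell import r gives the robot as it stands.
- The arm moves only by the tool step_arm, never from a script. Its argument "targets" is text: rows parted by semicolons, each of 5 numbers parted by spaces: the finger opening in m, from 0 to 0.093, then the shift along the tool's x, y, z in m, then the turn about the tool's z in rad. A call has 1 to 5 rows; each row is the pose to reach, as a shift and turn from the pose commanded when the call began, along the tool's axes at that moment; what a row does not reach only later rows make up. A row lasts 1/12 s, in which the tool goes at most 41.7 mm and 7.16 degrees, less where a joint would pass 70% of its speed; a pose out of reach is approached as far as the arm can. A call with a gripper value outside its range is refused whole. The fingers move at their own pace and stop on an object; the grip force is fixed at half the most. Time passes only in rows, so rows that repeat a pose let the fingers close. It gives the time, the measured TCP pose, the force, the opening and the grip force at its end, in the units of the state.
- r.read_state(): the state, without advancing time (a new reading comes with each control period).
- r.read_camera(name): name is "scene" or "side" or "wrist"; returns the picture (420x560x3 uint8, red, green, blue); there is no depth.
- r.camera_info(name): a dict with "fx", "fy", "cx", "cy" (pixels), "world_from_camera" (4x4, takes a point from camera to world coordinates). Camera axes: x right, y up, looking along -z (the intrinsics and any distortion apply to the point x, -y, -z); pixel columns grow to the right and rows downward; lengths in mm; the calibration is good to about 2 mm. A picture is of the moment at which its call begins: read the wrist's pose just before it. camera_info takes no time and is no camera call; for the wrist camera it gives the pose at the moment of the call.
- r.job_done(): hands the job in; it is judged then, once.
Trained networks look in the newest picture that a camera, given by its name, has taken for a name from the list of things; names that differ only in an ending like _2 or _b are one class to them, and where a whole thing is asked for, a point or a joint stands for the part that bears it (a point fixed in the world has none). Each returns a list of dicts, best first, with "confidence" (0 to 1); they miss things now and then, are a little off and sometimes report something else, mostly with a low value. They report only what shows in the picture. A call takes as long as a camera call.
- r.boxes_of(camera, query): "point" ([column, row] in pixels, amid what is visible of it).
The state is a dict: "time_s": time; "q": joint angles; "qd": joint speeds; "tau": joint torques, N m; "ee_pos": TCP position; "ee_rot": TCP orientation; "contact_force": force on the tool from outside, world axes, zero at the start; "torque": the same for the moment, N m; "width": opening from 0.0 (shut) to 1.0 (fully open); "grasp_force": force on a finger pad.
Only numpy, scipy, OpenCV 4.12 (cv2) and the standard library are available. Lean on these libraries where they do the work, as an engineer would, in place of code of your own. Each camera call takes 0.05 s, during which the arm holds its last target. There are 200 camera calls.

TASK

Take the jig plate with the square window out of the rack and hang it by that window on the square peg of the tower: bring it up under the keeper's tab so that its top edge lifts the keeper, push it back along the peg fully home against the shoulder, and let go with the keeper fallen shut in front of it. The peg's height on the column is set differently every time, so feel or look for it. Leave the plate with the round hole in the rack and do not disturb the other things on the bench.

Things in the scene. Friction and masses are not known exactly. Their poses are not given: they have to be found in the camera images.
- jig_mid (a point): centre (half-way up) of the loose aluminium jig plate to be hung: 52 wide (its y), 10 thick (x), 100 mm tall (z, up), 0.1 to 0.2 kg. A square window, 21 x 21 mm, goes through its thickness, its centre 30 mm above this point; the bar above the window is 9.5 mm, the cheeks 15.5 mm. Front and back are alike. It starts upright in one of the rack's slots.
- blank_mid (a point): centre of a second aluminium plate of the same outer size with a round 15 mm hole instead of the square window (it does not fit the peg); it stands in the rack's other slot and is to be left there.
- rack: fixed black rack, 50 (x) x 190 (y) x 26 mm tall, origin under its centre on the bench; two slots, 60 mm either side of its centre along its y, 20 mm deep, 12.5 x 54.5 mm, in which the plates stand with 80 mm showing, thickness along the rack's x. Lift a plate over 25 mm to clear it.
- tower: fixed upright column, 40 x 40 x 246 mm, on a foot 12 mm thick; origin on the bench at the column's axis, x away from the peg, z up (the peg points along -x). A grey carriage (70 wide, 60 mm tall) with the peg is clamped on it at a height that differs every time and is NOT reported: the peg's axis lies 150 to 200 mm above the bench. All x values in the other entries are in this frame.
- under_peg (a point): point on the bench (z = 0) under the home place of the plate's mid-plane, tower x = -93 mm, y = 0. Straight above it is the horizontal 18 x 18 mm square steel peg. Along x: the carriage's 26 x 26 mm neck ends in a flat shoulder at -88 mm; peg from there to -112 mm; then a nose tapering to 11 x 11 mm at the tip, -122 mm. Home, the plate touches the shoulder or stands up to 6 mm off it.
- under_tab (a point): point on the bench (z = 0) under the free part of the keeper's tab, in front of the peg's tip, at tower x = -137 mm, y = 0. A plate held upright here, its top below the tab, lifts the keeper as it rises and clears the tip by 10 mm; with its window level with the peg its top is 20 mm above the peg's axis. Pushed back from here past the leg, it lets the keeper drop in front of it.
- keeper (a joint): angle of the steel drop keeper (60 g), rad: 0 shut, 0.9 fully lifted; falls shut by its weight. Hinge at tower x = -40 mm, 3 mm above the peg's axis. Shut, heights above the peg's axis: bar 14 wide over the peg, 27 to 32 mm, to x = -112; leg x = -112 to -104, down to 9 mm; tab 18 wide, 9 to 13 mm, from the leg to x = -152. Rigid to a push from above or in front; opens only when raised from below.
- driver: bystander: screwdriver lying on the bench.
- tape: bystander: roll of paper tape lying flat, 90 mm across, 24 mm tall.
- inserts: bystander: small black block with four brass inserts, 30 x 40 x 20 mm.

How it is judged:
By the outcome, as a careful person would: the job done as asked, in the order asked, and still so for the second after the job is handed in, with the robot touching nothing.
It also fails if it takes over 61 s, if anything falls off the work surface, if the arm or the gripper's body presses on something with over 40 N, if the wrist force passes 120 N, or if a joint passes its speed limit or range.

## Working session

There is one attempt and no reset: what is moved stays moved. The work goes in short steps, Python scripts to look and compute and a tool call to move; the robot and the scene stay as the last step left them, time stands still between calls to the robot, and variables do not carry over. Pictures are saved under pics/ and viewed, at most 10 in all, crops included, and the job is handed in when it is done.

Besides the shell and the picture viewer there is one more tool, called by a JSON object that holds its "method" and its "body", one argument or row to a line. step_arm: Moves the arm, as the interface text tells. Its arguments: {"type":"object","properties":{"targets":{"type":"string"}},"required":["targets"]}

```bash
mkdir -p pics; cat > h.py <<'E'
from workcell import r
import numpy as np, cv2
def grab(c,n):
    im=r.read_camera(c); cv2.imwrite(f'pics/{n}.png',im[:,:,::-1]); return im
def ray(i,p):
    M=np.array(i['world_from_camera']); d=np.array([(p[0]-i['cx'])/i['fx'],-(p[1]-i['cy'])/i['fy'],-1.])
    return M[:3,3],M[:3,:3]@d
def proj(i,P):
    M=np.array(i['world_from_camera']); c=M[:3,:3].T@(np.array(P,float)-M[:3,3])
    return [i['cx']+i['fx']*c[0]/-c[2], i['cy']-i['fy']*c[1]/-c[2]]
def onz(i,p,z):
    o,d=ray(i,p); return o+d*(z-o[2])/d[2]
def tri(l):
    A=np.zeros((3,3));b=np.zeros(3)
    for i,p in l:
        o,d=ray(i,p); d/=np.linalg.norm(d); Q=np.eye(3)-np.outer(d,d);A+=Q;b+=Q@o
    x=np.linalg.solve(A,b); return x
E
python3 - <<'E'
from h import *
np.set_printoptions(precision=1,suppress=True)
ims=[]
for c in ['scene','side','wrist']:
    grab(c,c+'0'); i=r.camera_info(c); print(c,{k:v for k,v in i.items() if k!='world_from_camera'},np.array(i['world_from_camera'])[:3])
    for q in ['jig_mid','blank_mid','rack','tower','keeper','driver','tape','inserts']:
        print(q,[(np.round(b['point']),round(b['confidence'],2)) for b in r.boxes_of(c,q)][:2])
print(r.read_state()['time_s'],r.read_state()['ee_rot'])
E
```

```text
scene {'fx': 420.8692378370387, 'fy': 420.8692378370387, 'cx': 281.8039192466351, 'cy': 206.35864075828806} [[  -0.    -0.8    0.7 1191.5]
 [   1.    -0.     0.    68.3]
 [  -0.     0.7    0.8  831.4]]
jig_mid [(array([184., 206.]), 0.79)]
blank_mid [(array([135., 198.]), 0.8), (array([281., 206.]), 0.72)]
rack [(array([163., 223.]), 0.78)]
tower [(array([302., 275.]), 0.88), (array([134., 197.]), 0.69)]
keeper [(array([279., 203.]), 0.49), (array([300., 274.]), 0.34)]
driver [(array([405., 181.]), 0.93)]
tape [(array([193., 307.]), 0.87)]
inserts [(array([269., 191.]), 0.71)]
side {'fx': 519.0040728342151, 'fy': 519.0040728342151, 'cx': 281.03022918774496, 'cy': 211.79983428487873} [[   0.8    0.5   -0.5    3.5]
 [  -0.7    0.5   -0.5 -584.4]
 [   0.     0.7    0.7  982.2]]
jig_mid [(array([343., 300.]), 0.55)]
blank_mid [(array([384., 342.]), 0.76), (array([394., 248.]), 0.67)]
rack [(array([355., 335.]), 0.89)]
tower [(array([307., 216.]), 0.89)]
keeper [(array([300., 177.]), 0.95), (array([395., 251.]), 0.63)]
driver [(array([142., 211.]), 0.79), (array([344., 300.]), 0.59)]
tape [(array([394., 248.]), 0.8)]
inserts [(array([244., 288.]), 0.56)]
wrist {'fx': 335.7118505579761, 'fy': 335.7118505579761, 'cx': 276.0417845821945, 'cy': 207.55799419953158} [[  0.4  -0.9  -0.3 154.8]
 [  0.9   0.4   0.1 533.4]
 [ -0.   -0.3   1.  385.7]]
jig_mid [(array([225., 322.]), 0.29)]
blank_mid []
rack []
tower []
keeper []
driver [(array([225., 319.]), 0.77)]
tape []
inserts []
1.35 [ 3.1 -0.   2.7]
```

View pics/scene0.png

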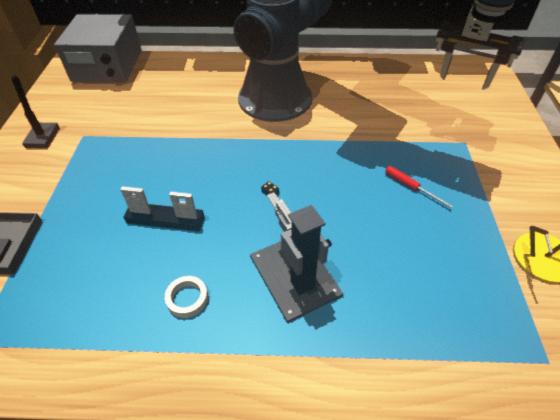

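View pics/side0.png

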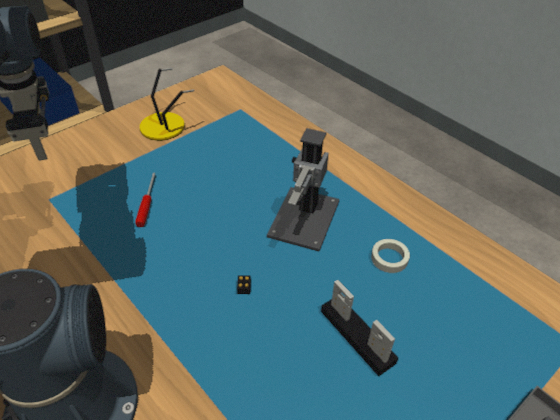

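The scene view shows the rack at about (163,215) with two plates, and the tower at (302,275) with its peg pointing towards the robot. The side view shows the plates at (343,300) and (384,342) and the tower at (310,190). I'll enlarge these to get precise corners.

```bash
python3 - <<'E'
from h import *
s=cv2.imread('pics/scene0.png');d=cv2.imread('pics/side0.png')
def c(im,x,y,w,h,k): return cv2.resize(im[y:y+h,x:x+w],None,fx=k,fy=k,interpolation=cv2.INTER_CUBIC)
a=np.hstack([c(s,115,175,100,75,4),c(d,310,275,100,75,4)])
b=np.hstack([c(s,240,175,133,100,3)[:,:400],c(d,250,120,100,75,4)])
print(a.shape,b.shape)
cv2.imwrite('pics/crop.png',np.vstack([a,b]))
E
```

```text
(300, 800, 3) (300, 799, 3)Traceback (most recent call last):
  File "<stdin>", line 7, in <module>
    return _nx.concatenate(arrs, 0, dtype=dtype, casting=casting)
           ~~~~~~~~~~~~~~~^^^^^^^^^^^^^^^^^^^^^^^^^^^^^^^^^^^^^^^
ValueError: all the input array dimensions except for the concatenation axis must match exactly, but along dimension 1, the array at index 0 has size 800 and the array at index 1 has size 799
```

```bash
python3 - <<'E'
from h import *
s=cv2.imread('pics/scene0.png');d=cv2.imread('pics/side0.png')
def c(im,x,y,w,h,k): return cv2.resize(im[y:y+h,x:x+w],(400,300),interpolation=cv2.INTER_CUBIC)
a=np.hstack([c(s,115,175,100,75,4),c(d,310,275,100,75,4)])
b=np.hstack([c(s,240,205,160,120,3),c(d,250,125,180*2//3,90*1,4)])
v=np.vstack([a,b]); v=(255*(v/255.)**.6).astype('uint8')
cv2.imwrite('pics/crop.png',v)
E
```

```text
(no output)
```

View pics/crop.png

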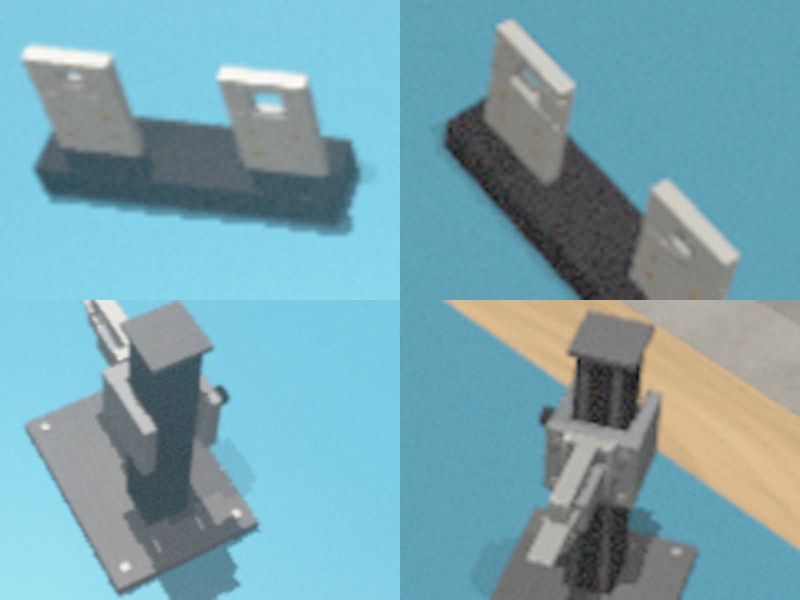

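The plate at +y, beside the tower, has the square window. The one at −y has the round hole.

```bash
python3 - <<'E'
from h import *
np.set_printoptions(precision=1,suppress=True)
S=r.camera_info('scene');D=r.camera_info('side')
a=lambda x,y:(115+x/4,175+y/4); b=lambda x,y:(310+(x-400)/4,275+y/4)
c=lambda x,y:(240+x*.4,205+(y-300)*.4); d=lambda x,y:(250+(x-400)*.3,125+(y-300)*.3)
j=tri([(S,a(263,77)),(D,b(537,55))]); k=tri([(S,a(68,57)),(D,b(698,212))])
print('jig',j,'blank',k,'dist',np.linalg.norm(j-k), 'rack yaw',np.arctan2(*(j-k)[[1,0]])-np.pi/2)
for n,p,z in [('jigS',a(263,77),106),('blS',a(68,57),106)]: print(n,onz(S,p,z))
print('jigD',onz(D,b(537,55),106),'blD',onz(D,b(698,212),106))
print('cap',tri([(S,c(169,336)),(D,d(613,338))]))
F=[onz(S,c(*p),12) for p in [(28,425),(120,590),(257,525)]]
print('foot',F,[np.linalg.norm(F[1]-F[0]),np.linalg.norm(F[2]-F[1])],np.arctan2(*(F[1]-F[0])[[1,0]]),np.arctan2(*(F[2]-F[1])[[1,0]])-np.pi/2)
s=r.read_state();print(s['time_s'],s['ee_pos'],s['ee_rot'])
from scipy.spatial.transform import Rotation as R
print(R.from_euler('xyz',s['ee_rot']).as_matrix())
print(np.array(r.camera_info('wrist')['world_from_camera']))
E
```

```text
jig [ 538.1 -195.   104.2] blank [ 527.8 -312.4  106.6] dist 117.92681041005888 rack yaw -0.08728068116518362
jigS [ 539.5 -193.9  106. ]
blS [ 526.9 -312.1  106. ]
jigD [ 537.2 -196.2  106. ] blD [ 528.5 -312.8  106. ]
cap [717.5  94.3 243.3]
foot [array([640.9, -26.7,  12. ]), array([802.7,  63.2,  12. ]), array([738.8, 180.6,  12. ])] [np.float64(185.12505106228684), np.float64(133.69547964591953)] 0.5069764783923867 0.49882172092977983
1.35 [232.6 498.4 240.6] [ 3.1 -0.   2.7]
[[-0.9  0.4  0. ]
 [ 0.4  0.9  0. ]
 [ 0.   0.  -1. ]]
[[  0.4  -0.9  -0.3 154.8]
 [  0.9   0.4   0.1 533.4]
 [ -0.   -0.3   1.  385.7]
 [  0.    0.    0.    1. ]]
```

```bash
cat >> h.py <<'E'
from scipy.spatial.transform import Rotation as R
def plan(P,ang,g,step=36.,start=None,end=2):
    "P mm target of TCP, ang: world angle of tool y (pointing down); prints calls of 5 rows"
    s=r.read_state(); p,M=(np.array(s['ee_pos']),R.from_euler('xyz',s['ee_rot']).as_matrix()) if start is None else start
    a0=np.arctan2(M[1,1],M[0,1]); t=-((ang-a0+np.pi/2)%np.pi-np.pi/2)
    d=np.array(P,float)-p; n=int(max(np.ceil(np.linalg.norm(d)/step),np.ceil(abs(t)/.11),1))
    rows=[min(i/n,1) for i in range(1,n+end+1)]
    for k in range(0,len(rows),5):
        f0=rows[k-1] if k else 0
        Mk=M@R.from_rotvec([0,0,t*f0]).as_matrix()
        print('; '.join('%.3f %.4f %.4f %.4f %.3f'%(g,*(Mk.T@d*(f-f0)/1000),t*(f-f0)) for f in rows[k:k+5]))
    print('t',s['time_s'],'pos',np.round(p,1),'ang',round(a0,3),'turn',round(t,3))
E
python3 -c "
from h import *
plan([524,-12,300],2.074,.093)"
```

```text
0.093 -0.0282 -0.0200 -0.0035 -0.055; 0.093 -0.0565 -0.0399 -0.0070 -0.111; 0.093 -0.0847 -0.0599 -0.0105 -0.166; 0.093 -0.1129 -0.0798 -0.0140 -0.221; 0.093 -0.1411 -0.0998 -0.0175 -0.276
0.093 -0.0217 -0.0269 -0.0035 -0.055; 0.093 -0.0434 -0.0538 -0.0070 -0.111; 0.093 -0.0651 -0.0807 -0.0105 -0.166; 0.093 -0.0868 -0.1076 -0.0140 -0.221; 0.093 -0.1086 -0.1345 -0.0175 -0.276
0.093 -0.0135 -0.0318 -0.0035 -0.055; 0.093 -0.0271 -0.0636 -0.0070 -0.111; 0.093 -0.0406 -0.0954 -0.0105 -0.166; 0.093 -0.0542 -0.1272 -0.0140 -0.221; 0.093 -0.0677 -0.1590 -0.0175 -0.276
0.093 -0.0043 -0.0343 -0.0035 -0.055; 0.093 -0.0087 -0.0686 -0.0070 -0.111; 0.093 -0.0087 -0.0686 -0.0070 -0.111; 0.093 -0.0087 -0.0686 -0.0070 -0.111
t 1.35 pos [232.6 498.4 240.6] ang 1.134 turn -0.94
```

{"method": "step_arm", "body": {
  "targets": "0.093 -0.028 -0.020 -0.004 -0.055; 0.093 -0.056 -0.040 -0.007 -0.11; 0.093 -0.085 -0.060 -0.010 -0.165; 0.093 -0.113 -0.080 -0.014 -0.22; 0.093 -0.141 -0.100 -0.018 -0.276"
}}

```text
time_s: 1.77
ee_pos: [318.6, 346.6, 258.8]
ee_rot: [3.141, 0.0, 2.984]
contact_force: [1.0, 0.9, -0.0]
width: 1.001
grasp_force: 0.0
```

{"method": "step_arm", "body": {
  "targets": "0.093 -0.022 -0.027 -0.004 -0.055; 0.093 -0.043 -0.054 -0.007 -0.11; 0.093 -0.065 -0.081 -0.010 -0.165; 0.093 -0.087 -0.108 -0.014 -0.22; 0.093 -0.109 -0.134 -0.018 -0.276"
}}

```text
time_s: 2.18
ee_pos: [404.7, 196.7, 277.0]
ee_rot: [3.141, 0.0, -3.024]
contact_force: [0.9, -0.7, 1.0]
width: 1.005
grasp_force: 0.0
```

{"method": "step_arm", "body": {
  "targets": "0.093 -0.014 -0.032 -0.004 -0.055; 0.093 -0.027 -0.064 -0.007 -0.11; 0.093 -0.041 -0.095 -0.010 -0.165; 0.093 -0.054 -0.127 -0.014 -0.22; 0.093 -0.068 -0.159 -0.018 -0.276"
}}

```text
time_s: 2.6
ee_pos: [490.5, 46.5, 294.9]
ee_rot: [-3.142, 0.0, -2.748]
contact_force: [0.4, 1.2, 0.7]
width: 0.996
grasp_force: 0.0
```

{"method": "step_arm", "body": {
  "targets": "0.093 -0.004 -0.034 -0.004 -0.055; 0.093 -0.009 -0.069 -0.007 -0.11; 0.093 -0.009 -0.069 -0.007 -0.11; 0.093 -0.009 -0.069 -0.007 -0.11"
}}

```text
time_s: 2.93
ee_pos: [525.0, -13.2, 301.4]
ee_rot: [3.141, -0.0, -2.643]
contact_force: [-0.6, -0.4, -0.5]
width: 0.996
grasp_force: 0.0
```

```bash
python3 - <<'E'
from h import *
i=r.camera_info('wrist'); im=grab('wrist','w1'); print(r.boxes_of('wrist','keeper'),r.boxes_of('wrist','tower'))
import pickle; pickle.dump(i,open('w1.pkl','wb'))
plan([539,-195,240],1.483,.093)
def T(x,y,z): 
    c,s=np.cos(.503),np.sin(.503); return [717+c*x-s*y,94+s*x+c*y,z]
for z in (150,200): print(z,proj(i,T(-122,0,z)),proj(i,T(-152,0,z+13)))
cv2.imwrite('pics/w1b.png',cv2.resize(cv2.imread('pics/w1.png'),(784,588)))
E
```

```text
[{'point': [25.3, 44.4], 'confidence': 0.44}] [{'point': [100.1, 268.6], 'confidence': 0.65}, {'point': [275.7, 268.7], 'confidence': 0.57}, {'point': [275.4, 313.0], 'confidence': 0.33}, {'point': [28.9, 44.2], 'confidence': 0.21}]
0.093 0.0126 -0.0280 0.0102 0.098; 0.093 0.0251 -0.0561 0.0205 0.196; 0.093 0.0377 -0.0841 0.0307 0.295; 0.093 0.0502 -0.1122 0.0410 0.393; 0.093 0.0628 -0.1402 0.0512 0.491
0.093 -0.0022 -0.0307 0.0102 0.098; 0.093 -0.0022 -0.0307 0.0102 0.098; 0.093 -0.0022 -0.0307 0.0102 0.098
t 3.0833 pos [524.2 -11.2 301.5] ang 2.072 turn 0.589
150 [np.float64(278.70935868782806), np.float64(292.68880437365436)] [np.float64(278.70809041105923), np.float64(272.31288157577524)]
200 [np.float64(279.1072112766235), np.float64(324.11441465055714)] [np.float64(279.13744528351066), np.float64(302.6356309475456)]
```

View pics/w1b.png

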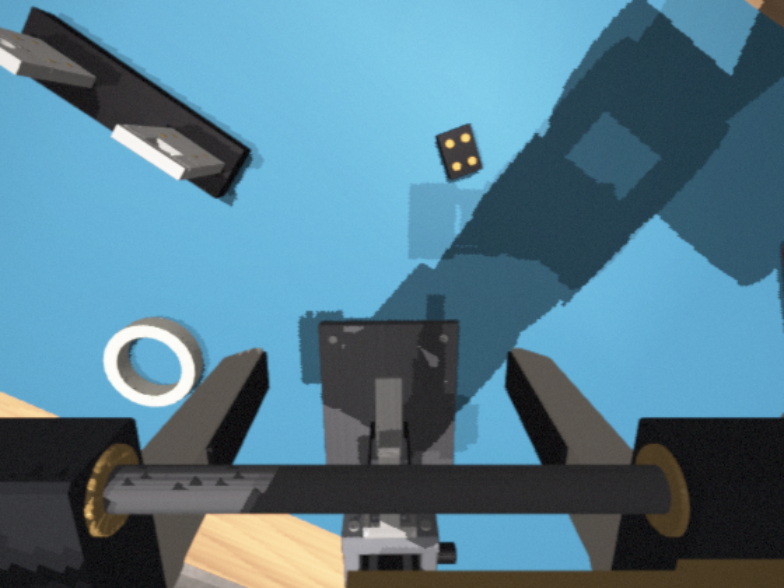

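The wrist view shows the tower dead ahead and well aligned. The tab's tip is at about (277,270) and the foot's front edge at row 230. The jig plate is at the left, about (118,107).

{"method": "step_arm", "body": {
  "targets": "0.093 0.013 -0.028 0.010 0.098; 0.093 0.025 -0.056 0.020 0.196; 0.093 0.038 -0.084 0.031 0.295; 0.093 0.050 -0.112 0.041 0.393; 0.093 0.063 -0.140 0.051 0.491"
}}

```text
time_s: 3.5
ee_pos: [536.6, -165.2, 250.3]
ee_rot: [3.141, 0.0, -3.135]
contact_force: [0.5, 0.6, 0.4]
width: 1.002
grasp_force: 0.0
```

{"method": "step_arm", "body": {
  "targets": "0.093 -0.002 -0.031 0.010 0.098; 0.093 -0.002 -0.031 0.010 0.098; 0.093 -0.002 -0.031 0.010 0.098"
}}

```text
time_s: 3.75
ee_pos: [538.7, -196.0, 240.0]
ee_rot: [3.141, -0.001, 3.053]
contact_force: [0.2, 0.7, -0.1]
width: 0.996
grasp_force: 0.0
```

```bash
python3 - <<'E'
from h import *
import pickle; np.set_printoptions(precision=1,suppress=True)
w=pickle.load(open('w1.pkl','rb')); D=r.camera_info('side'); S=r.camera_info('scene')
t=tri([(w,(277.1,270)),(D,(292.9,202.4))]); c,s=np.cos(.503),np.sin(.503)
print('tab',t,'tower frame',[c*(t[0]-717)+s*(t[1]-94),-s*(t[0]-717)+c*(t[1]-94)])
F=[onz(w,(x/1.4,y/1.4),12) for x,y in [(320,322),(459,322)]]; f=F[1]-F[0]; print('foot front',F,np.linalg.norm(f),np.arctan2(-f[1],-f[0])-np.pi/2, np.arctan2(f[1],f[0])-np.pi/2)
i=r.camera_info('wrist'); im=grab('wrist','w2'); print([ (b['point'],b['confidence']) for b in r.boxes_of('wrist','jig_mid')])
st=r.read_state(); print(st['ee_pos'],st['ee_rot'])
pickle.dump(i,open('w2.pkl','wb'))
cv2.imwrite('pics/w2b.png',cv2.resize(cv2.imread('pics/w2.png'),(784,588)))
E
```

```text
tab [580.6  15.5 171. ] tower frame [np.float64(-157.35272174826676), np.float64(-3.043279637028789)]
foot front [array([631. , -31.6,  12. ]), array([565.2,  89.4,  12. ])] 137.71802893423208 -2.643748745497277 0.4978439080925168
[([278.0, 191.4], 0.95)]
[ 539.1 -194.8  241. ] [3.1 0.  3.1]
```

View pics/w2b.png

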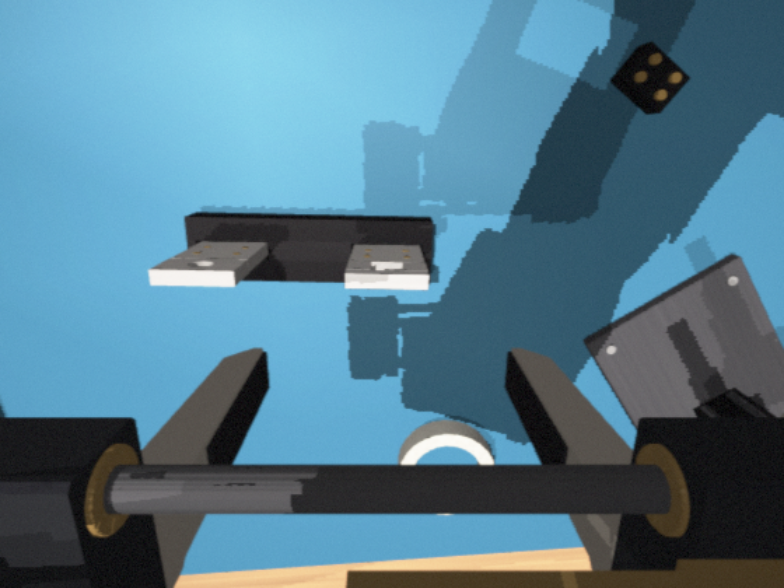

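The wrist view shows the jig's top face centred at (276.8,201.4) and the blank's at about (138,198.5). Both lie nearly level in the image.

```bash
python3 - <<'E'
from h import *
import pickle; np.set_printoptions(precision=1,suppress=True)
i=pickle.load(open('w2.pkl','rb')); D=r.camera_info('side'); S=r.camera_info('scene'); w1=pickle.load(open('w1.pkl','rb'))
j=onz(i,(387.5/1.4,282/1.4),106);k=onz(i,(193/1.4,278/1.4),106); d=j-k
print(j,k,np.linalg.norm(d),np.arctan2(d[1],d[0]))
a=lambda x,y:(115+x/4,175+y/4); b=lambda x,y:(310+(x-400)/4,275+y/4)
print('tri',tri([(i,(276.8,201.4)),(S,a(263,77)),(D,b(537,55))]),tri([(i,(137.9,198.6)),(S,a(68,57)),(D,b(698,212))]))
E
```

```text
[ 536.  -196.4  106. ] [ 522.7 -315.9  106. ] 120.25198517391678 1.4601595834241519
tri [ 537.4 -195.6  103.9] [ 525.4 -313.9  106.6]
```

```bash
python3 -c "
from h import *
plan([537,-196,87],1.465,.093,end=1)"
```

```text
0.093 0.0004 -0.0003 0.0308 0.004; 0.093 0.0008 -0.0006 0.0616 0.008; 0.093 0.0012 -0.0008 0.0924 0.012; 0.093 0.0016 -0.0011 0.1232 0.016; 0.093 0.0020 -0.0014 0.1540 0.020
0.093 0.0000 -0.0000 0.0000 0.000
t 3.85 pos [ 539.1 -194.8  241. ] ang 1.485 turn 0.02
```

{"method": "step_arm", "body": {
  "targets": "0.093 0.002 -0.001 0.031 0.01; 0.093 0.002 -0.001 0.062 0.02; 0.093 0.002 -0.001 0.092 0.02; 0.093 0.002 -0.001 0.123 0.02; 0.093 0.002 -0.001 0.154 0.02"
}}

```text
time_s: 4.27
ee_pos: [537.4, -195.4, 86.3]
ee_rot: [-3.141, 0.001, 3.037]
contact_force: [-1.0, 0.1, 0.8]
width: 1.001
grasp_force: 0.0
```

{"method": "step_arm", "body": {
  "targets": "0.093 0 0 0 0; 0.045 0 0 0 0; 0.045 0 0 0 0; 0.045 0 0 0 0; 0.045 0 0 0 0"
}}

```text
time_s: 4.68
ee_pos: [537.9, -197.1, 88.6]
ee_rot: [-3.141, 0.003, 3.034]
contact_force: [0.3, -0.1, -0.1]
width: 0.761
grasp_force: 0.0
```

{"method": "step_arm", "body": {
  "targets": "0.045 0 0 0 0; 0.045 0 0 0 0; 0.045 0 0 0 0; 0.045 0 0 0 0"
}}

```text
time_s: 5.02
ee_pos: [537.2, -197.1, 87.1]
ee_rot: [-3.141, 0.001, 3.034]
contact_force: [0.3, 0.3, 2.9]
width: 0.559
grasp_force: 29.8
```

{"method": "step_arm", "body": {
  "targets": "0.045 0 0 0 0; 0.045 0 0 -0.008 0; 0.045 0 0 -0.016 0; 0.045 0 0 -0.024 0; 0.045 0 0 -0.032 0"
}}

```text
time_s: 5.43
ee_pos: [537.0, -197.0, 119.6]
ee_rot: [-3.141, 0.0, 3.034]
contact_force: [0.1, -0.3, -1.1]
width: 0.561
grasp_force: 29.8
```

{"method": "step_arm", "body": {
  "targets": "0.045 0 0 -0.015 0; 0.045 0 0 -0.030 0; 0.045 0 0 -0.040 0; 0.045 0 0 -0.040 0"
}}

```text
time_s: 5.77
ee_pos: [537.9, -197.4, 161.1]
ee_rot: [-3.14, 0.004, 3.034]
contact_force: [0.6, 0.0, -0.6]
width: 0.559
grasp_force: 29.8
```

```bash
python3 - <<'E'
from h import *
s=r.read_state(); print(s['ee_pos'],s['ee_rot'],s['contact_force'])
i=r.camera_info('wrist'); im=grab('wrist','w3')
plan([517,-16,150],2.07,.045)
cv2.imwrite('pics/w3b.png',cv2.resize(cv2.imread('pics/w3.png'),(784,588)))
E
```

```text
[ 537.8857961  -197.38358241  161.13535775] [-3.1403566   0.00358665  3.03377482] [ 0.57069204  0.01882469 -0.6199022 ]
0.045 0.0066 0.0297 0.0016 -0.101; 0.045 0.0133 0.0593 0.0032 -0.202; 0.045 0.0199 0.0890 0.0048 -0.303; 0.045 0.0265 0.1186 0.0064 -0.405; 0.045 0.0331 0.1483 0.0079 -0.506
0.045 -0.0086 0.0292 0.0016 -0.101; 0.045 -0.0086 0.0292 0.0016 -0.101; 0.045 -0.0086 0.0292 0.0016 -0.101
t 5.8167 pos [ 537.4 -197.2  159.7] ang 1.463 turn -0.607
```

View pics/w3b.png

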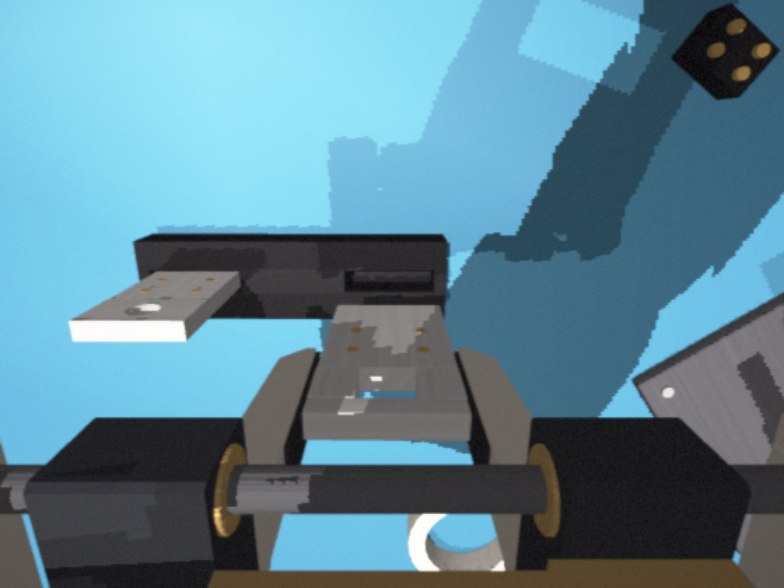

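The plate is gripped straight and clear of the rack. Its window is visible at (390,385) in the enlarged view and the blank is undisturbed. Next I'll look at the tower from two offset places, high up.

```bash
python3 -c "
from h import *
plan([523,-93,300],2.07,.045)"
```

```text
0.045 0.0042 0.0170 -0.0234 -0.101; 0.045 0.0084 0.0340 -0.0468 -0.202; 0.045 0.0126 0.0510 -0.0702 -0.303; 0.045 0.0168 0.0679 -0.0936 -0.405; 0.045 0.0210 0.0849 -0.1170 -0.506
0.045 -0.0046 0.0169 -0.0234 -0.101; 0.045 -0.0046 0.0169 -0.0234 -0.101; 0.045 -0.0046 0.0169 -0.0234 -0.101
t 5.8167 pos [ 537.4 -197.2  159.7] ang 1.463 turn -0.607
```

{"method": "step_arm", "body": {
  "targets": "0.045 0.004 0.017 -0.023 -0.10; 0.045 0.008 0.034 -0.047 -0.20; 0.045 0.013 0.051 -0.070 -0.30; 0.045 0.017 0.068 -0.094 -0.40; 0.045 0.021 0.085 -0.117 -0.506"
}}

```text
time_s: 6.23
ee_pos: [524.6, -109.3, 275.9]
ee_rot: [3.141, -0.001, -2.739]
contact_force: [0.7, -0.1, -0.2]
width: 0.564
grasp_force: 29.8
```

{"method": "step_arm", "body": {
  "targets": "0.045 -0.005 0.017 -0.023 -0.10; 0.045 -0.005 0.017 -0.023 -0.10; 0.045 -0.005 0.017 -0.023 -0.10; 0.045 -0.005 0.017 -0.023 -0.10"
}}

```text
time_s: 6.57
ee_pos: [522.8, -92.9, 297.0]
ee_rot: [3.14, -0.002, -2.646]
contact_force: [-0.2, 0.3, -1.5]
width: 0.557
grasp_force: 29.8
```

```bash
python3 - <<'E'
from h import *
import pickle
print(r.read_state()['ee_pos'],r.read_state()['ee_rot'])
i=r.camera_info('wrist'); im=grab('wrist','w4'); pickle.dump(i,open('w4.pkl','wb'))
E
```

```text
[522.81624391 -92.91049846 297.00753332] [ 3.14032505e+00 -1.64948536e-03 -2.64564555e+00]
```

{"method": "step_arm", "body": {
  "targets": "0.045 0 0.035 0 0; 0.045 0 0.070 0 0; 0.045 0 0.105 0 0; 0.045 0 0.140 0 0; 0.045 0 0.140 0 0"
}}

```text
time_s: 7.03
ee_pos: [453.7, 33.2, 297.3]
ee_rot: [3.139, -0.002, -2.643]
contact_force: [0.2, -0.6, -0.0]
width: 0.556
grasp_force: 29.8
```

{"method": "step_arm", "body": {
  "targets": "0.045 0 0 0 0; 0.045 0 0 0 0"
}}

```text
time_s: 7.2
ee_pos: [456.5, 29.8, 297.8]
ee_rot: [3.141, -0.001, -2.644]
contact_force: [-0.5, -0.5, -0.9]
width: 0.563
grasp_force: 29.8
```

```bash
python3 - <<'E'
from h import *
import pickle
print(r.read_state()['ee_pos'],r.read_state()['ee_rot'])
i=r.camera_info('wrist'); im=grab('wrist','w5'); pickle.dump(i,open('w5.pkl','wb'))
A=cv2.imread('pics/w4.png');B=cv2.imread('pics/w5.png')
w4=pickle.load(open('w4.pkl','rb'))
a=proj(w4,[584,18,171]);b=proj(i,[584,18,171]); print(a,b)
out=[]
for im,p in((A,a),(B,b)):
    x=int(min(max(p[0]-60,0),427));y=int(min(max(p[1]-60,0),220));print(x,y); out.append(cv2.resize(im[y:y+200,x:x+133],(399,600),interpolation=cv2.INTER_CUBIC))
v=np.hstack(out); cv2.imwrite('pics/c45.png',(255*(v/255.)**.6).astype('uint8'))
E
```

```text
[456.47239609  29.76097182 297.82078536] [ 3.14122746e+00 -1.18104471e-03 -2.64443679e+00]
[np.float64(349.34632245986813), np.float64(315.59247551254725)] [np.float64(201.63847157698928), np.float64(314.9585095819227)]
289 220
141 220
```

View pics/c45.png

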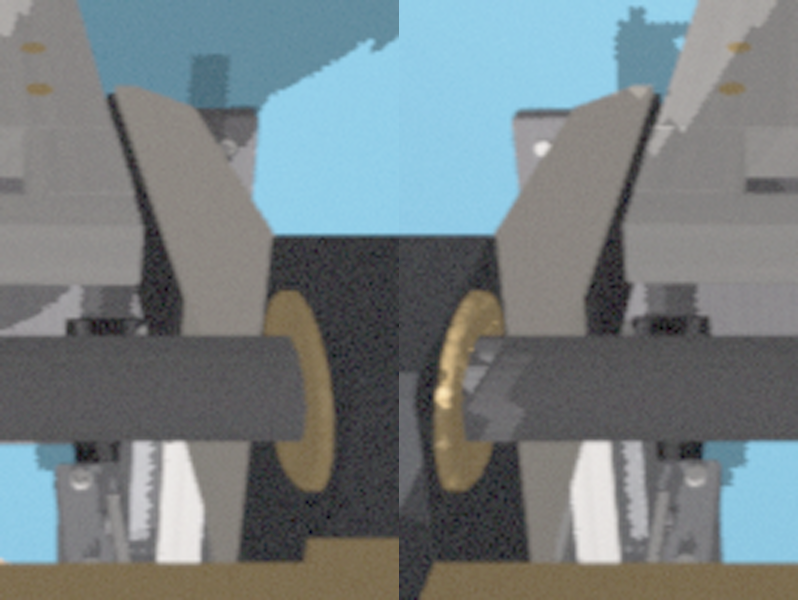

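The tab is hidden behind the fingers in both views, so I'll look from nearer, where it rises in the image above the fingers.

{"method": "step_arm", "body": {
  "targets": "0.045 -0.030 0.002 0 0; 0.045 -0.060 0.005 0 0; 0.045 -0.090 0.005 0 0; 0.045 -0.100 0.005 0 0; 0.045 -0.100 0.005 0 0"
}}

```text
time_s: 7.67
ee_pos: [543.4, 82.3, 297.4]
ee_rot: [3.141, -0.001, -2.644]
contact_force: [-0.1, -0.3, -2.1]
width: 0.56
grasp_force: 29.8
```

{"method": "step_arm", "body": {
  "targets": "0.045 0 0 0 0; 0.045 0 0 0 0"
}}

```text
time_s: 7.83
ee_pos: [541.2, 81.6, 298.3]
ee_rot: [3.141, -0.001, -2.645]
contact_force: [-0.7, -0.0, -1.6]
width: 0.556
grasp_force: 29.8
```

```bash
python3 - <<'E'
from h import *
import pickle
print(r.read_state()['ee_pos'],r.read_state()['ee_rot'])
i=r.camera_info('wrist'); im=grab('wrist','w6'); pickle.dump(i,open('w6.pkl','wb'))
E
```

```text
[541.17559793  81.5708045  298.27434235] [ 3.14129063e+00 -1.05346908e-03 -2.64456202e+00]
```

{"method": "step_arm", "body": {
  "targets": "0.045 0 -0.035 0 0; 0.045 0 -0.070 0 0; 0.045 0 -0.105 0 0; 0.045 0 -0.140 0 0; 0.045 0 -0.150 0 0"
}}

```text
time_s: 8.3
ee_pos: [614.2, -53.6, 298.7]
ee_rot: [-3.14, -0.0, -2.647]
contact_force: [0.6, 0.2, -0.6]
width: 0.553
grasp_force: 29.8
```

{"method": "step_arm", "body": {
  "targets": "0.045 0 0 0 0; 0.045 0 0 0 0; 0.045 0 0 0 0"
}}

```text
time_s: 8.55
ee_pos: [612.7, -48.3, 298.8]
ee_rot: [3.141, -0.0, -2.643]
contact_force: [-0.3, 0.5, -0.7]
width: 0.555
grasp_force: 29.8
```

```bash
python3 - <<'E'
from h import *
import pickle
print(r.read_state()['ee_pos'],r.read_state()['ee_rot'])
i=r.camera_info('wrist'); im=grab('wrist','w7'); pickle.dump(i,open('w7.pkl','wb'))
A=cv2.imread('pics/w6.png');B=cv2.imread('pics/w7.png')
w4=pickle.load(open('w6.pkl','rb'))
a=proj(w4,[584,18,171]);b=proj(i,[584,18,171]); print(a,b)
out=[]
for im,p in((A,a),(B,b)):
    x=int(min(max(p[0]-50,0),460));y=int(min(max(p[1]-50,0),270));print(x,y); out.append(cv2.resize(im[y:y+150,x:x+100],(400,600),interpolation=cv2.INTER_CUBIC))
v=np.hstack(out); cv2.imwrite('pics/c67.png',(255*(v/255.)**.6).astype('uint8'))
E
```

```text
[612.72285917 -48.26823218 298.84887994] [ 3.14123634e+00 -3.32159145e-05 -2.64296363e+00]
[np.float64(187.93851247103157), np.float64(215.536872321293)] [np.float64(360.7300809425673), np.float64(214.11754905544197)]
137 165
310 164
```

View pics/c67.png

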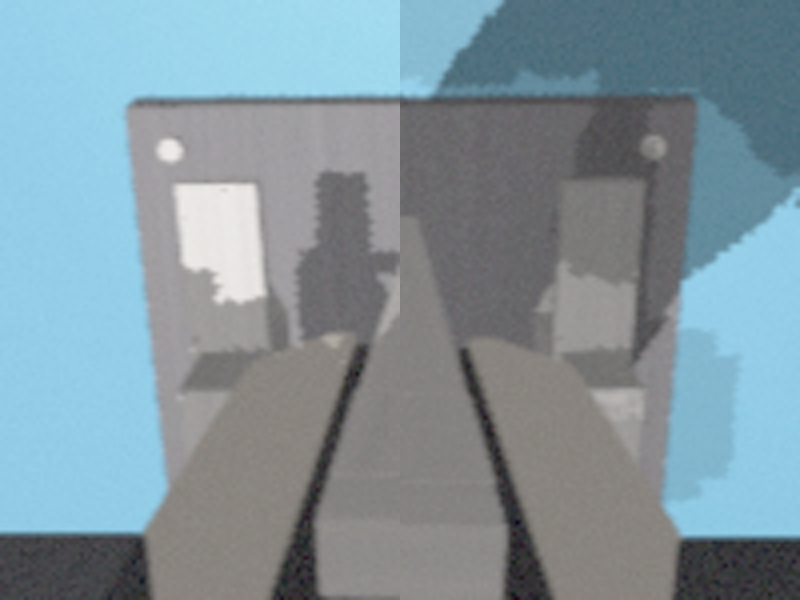

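Both views show the tab. Its tip corners are at crop (174,185)/(257,184) on the left and (559,178)/(645,180) on the right, and the tab meets the leg at about row 352.

```bash
python3 - <<'E'
from h import *
import pickle; np.set_printoptions(precision=1,suppress=True)
i=pickle.load(open('w6.pkl','rb'));k=pickle.load(open('w7.pkl','rb'));w1=pickle.load(open('w1.pkl','rb'));D=r.camera_info('side')
a=lambda x,y:(137+x/4,165+y/4); b=lambda x,y:(310+(x-400)/4,164+y/4)
L=tri([(i,a(174,185)),(k,b(559,178))]);Rr=tri([(i,a(257,184)),(k,b(645,180))]);C=(L+Rr)/2
print(L,Rr,np.linalg.norm(L-Rr),'centre',C,tri([(i,a(215.5,184.5)),(k,b(602,179)),(w1,(277.1,270))]),tri([(i,a(215.5,184.5)),(k,b(602,179)),(D,(292.9,202.4))]))
d=L-Rr; print(np.arctan2(d[1],d[0]))
M=tri([(i,a(229,352)),(k,b(597,352))]); print('leg',M,np.linalg.norm((M-C)[:2]))
yaw=.5; c,s=np.cos(yaw),np.sin(yaw)
Z=C[2]-13
for n,x in (('axis',0),('under_tab',-137),('home',-93),('pre',-235)): print(n,C[:2]+(x+152)*np.array([c,s]))
# foot corners for yaw
for q,f in ((i,a),(k,b)):
  pass
F1=onz(i,a(128,101),12);F2=onz(k,b(695,98),12); d=F1-F2; print('foot',F1,F2,np.linalg.norm(d),np.arctan2(d[1],d[0])-np.pi/2, (F1+F2)/2)
E
```

```text
[585.9   9.8 164. ] [576.9  25.9 165.3] 18.50991165469501 centre [581.4  17.9 164.6] [581.4  17.8 164.8] [581.5  16.9 168.5]
-1.0579372434332437
leg [615.2  37.3 168.4] 38.96393828738163
axis [714.8  90.7]
under_tab [594.6  25.1]
home [633.2  46.2]
pre [508.6 -21.9]
foot [632.4 -31.5  12. ] [566.4  88.1  12. ] 136.58389783263115 -2.6373007621787856 [599.4  28.3  12. ]
```

```bash
python3 -c "
from h import *
plan([508.5,-22.2,135],2.074,.045)"
```

```text
0.045 0.0132 0.0121 0.0273 -0.001; 0.045 0.0264 0.0242 0.0547 -0.001; 0.045 0.0396 0.0363 0.0820 -0.002; 0.045 0.0528 0.0484 0.1093 -0.003; 0.045 0.0661 0.0605 0.1366 -0.003
0.045 0.0132 0.0121 0.0273 -0.001; 0.045 0.0132 0.0121 0.0273 -0.001; 0.045 0.0132 0.0121 0.0273 -0.001
t 8.6 pos [612.8 -48.1 299. ] ang 2.07 turn -0.004
```

{"method": "step_arm", "body": {
  "targets": "0.045 0.013 0.012 0.027 0; 0.045 0.026 0.024 0.055 -0.001; 0.045 0.040 0.036 0.082 -0.002; 0.045 0.053 0.048 0.109 -0.003; 0.045 0.066 0.0605 0.137 -0.004"
}}

```text
time_s: 9.02
ee_pos: [525.2, -26.3, 161.2]
ee_rot: [-3.141, 0.001, -2.638]
contact_force: [0.5, -0.3, -1.1]
width: 0.56
grasp_force: 29.8
```

{"method": "step_arm", "body": {
  "targets": "0.045 0.013 0.012 0.027 0; 0.045 0.013 0.012 0.027 0; 0.045 0.013 0.012 0.027 0; 0.045 0.013 0.012 0.027 0"
}}

```text
time_s: 9.35
ee_pos: [510.7, -23.0, 136.1]
ee_rot: [-3.14, 0.002, -2.639]
contact_force: [0.8, 0.3, -1.1]
width: 0.555
grasp_force: 29.8
```

```bash
python3 -c "
from h import *
plan([594.5,25.1,135],2.074,.045,step=25)"
```

```text
0.045 -0.0241 0.0004 0.0003 -0.000; 0.045 -0.0483 0.0009 0.0007 -0.000; 0.045 -0.0724 0.0013 0.0010 -0.000; 0.045 -0.0966 0.0018 0.0013 -0.000; 0.045 -0.0966 0.0018 0.0013 -0.000
0.045 -0.0000 0.0000 0.0000 -0.000
t 9.35 pos [510.7 -23.  136.1] ang 2.074 turn -0.0
```

{"method": "step_arm", "body": {
  "targets": "0.045 -0.024 0.001 0.001 0; 0.045 -0.048 0.001 0.001 0; 0.045 -0.072 0.001 0.001 0; 0.045 -0.097 0.002 0.001 0; 0.045 -0.097 0.002 0.001 0"
}}

```text
time_s: 9.77
ee_pos: [598.0, 27.0, 135.8]
ee_rot: [-3.139, 0.005, -2.638]
contact_force: [0.7, -0.2, -1.3]
width: 0.559
grasp_force: 29.8
```

{"method": "step_arm", "body": {
  "targets": "0.045 0 0 0 0; 0.045 0 0 0 0; 0.045 0 0 0 0"
}}

```text
time_s: 10.02
ee_pos: [593.3, 24.7, 134.3]
ee_rot: [-3.141, 0.0, -2.64]
contact_force: [-0.9, 0.1, -1.8]
width: 0.559
grasp_force: 29.8
```

```bash
python3 - <<'E'
from h import *
P=[]
for _ in range(6):
    s=r.read_state(); P.append(s['ee_pos']); im=grab('side','s1')
print(np.mean(P,0),np.std(P,0),s['ee_rot'],s['contact_force'])
plan([594.5,25.1,154.5],2.074,.045,step=5)
S=grab('scene','sc1')
v=np.hstack([cv2.resize(x[y:y+90,c:c+80],(400,450),interpolation=cv2.INTER_CUBIC) for x,c,y in((im,260,125),(S,245,170))])
cv2.imwrite('pics/c1.png',(255*(v[:,:,::-1]/255.)**.6).astype('uint8'))
E
```

```text
[593.26960266  24.75295535 134.05929168] [0.03893594 0.05253684 0.13646039] [-3.14147405e+00  1.42823745e-04 -2.63974251e+00] [-0.31370418 -0.25780609 -1.33277275]
0.045 -0.0002 -0.0001 -0.0041 -0.000; 0.045 -0.0004 -0.0002 -0.0083 -0.001; 0.045 -0.0007 -0.0002 -0.0124 -0.001; 0.045 -0.0009 -0.0003 -0.0166 -0.001; 0.045 -0.0011 -0.0004 -0.0207 -0.001
0.045 -0.0000 -0.0000 -0.0000 -0.000; 0.045 -0.0000 -0.0000 -0.0000 -0.000
t 10.3167 pos [593.4  24.9 133.8] ang 2.073 turn -0.001
```

View pics/c1.png

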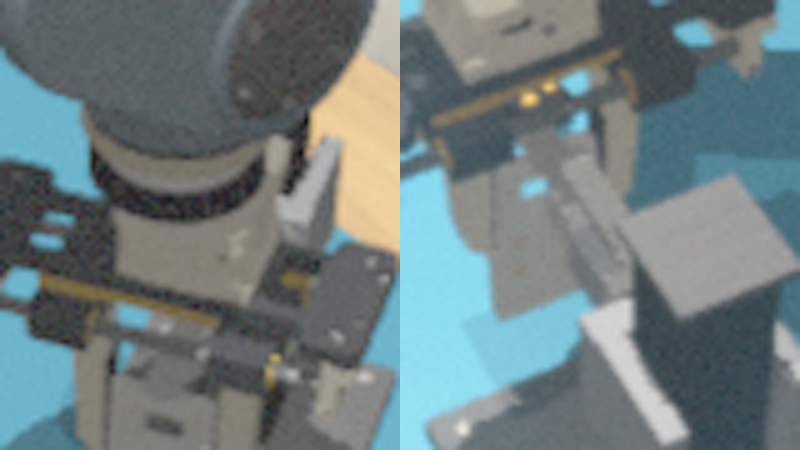

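The plate stands under the tab with the window's left half clear, and nothing is touching. Now I raise it to lift the keeper.

{"method": "step_arm", "body": {
  "targets": "0.045 -0.001 0 -0.004 0; 0.045 -0.001 0 -0.008 0; 0.045 -0.001 0 -0.012 0; 0.045 -0.001 0 -0.016 0; 0.045 -0.001 0 -0.0205 0"
}}

```text
time_s: 10.78
ee_pos: [594.4, 25.6, 154.7]
ee_rot: [-3.141, 0.0, -2.639]
contact_force: [0.5, 0.5, -1.6]
width: 0.559
grasp_force: 29.8
```

{"method": "step_arm", "body": {
  "targets": "0.045 0 0 0 0; 0.045 0 0 0 0; 0.045 0 0 0 0"
}}

```text
time_s: 11.03
ee_pos: [594.3, 25.6, 154.0]
ee_rot: [3.142, -0.0, -2.639]
contact_force: [-1.0, 1.4, -1.5]
width: 0.556
grasp_force: 29.8
```

```bash
cat >> h.py <<'E'
def st(C=(594.5,25.1)):
    P=[];F=[];
    for _ in range(8): s=r.read_state(); P.append(s['ee_pos']);F.append(s['contact_force']); r.read_camera('side')
    p=np.mean(P,0);f=np.mean(F,0);c,n=np.cos(.503),np.sin(.503);d=p[:2]-np.array(C)
    print('t%.2f'%s['time_s'],'tower x %.1f y %.2f z %.1f'%(-137+c*d[0]+n*d[1],-n*d[0]+c*d[1],p[2]),'F tower',np.round([c*f[0]+n*f[1],-n*f[0]+c*f[1],f[2]],1),np.round(s['ee_rot'],4),s['width'])
E
python3 -c "
from h import *
st()"
```

```text
t11.38 tower x -137.0 y 0.55 z 154.0 F tower [ 0.2 -0.1 -1.2] [ 3.1414e+00 -2.0000e-04 -2.6394e+00] 0.5599278809304995
```

{"method": "step_arm", "body": {
  "targets": "0.045 -0.003 -0.0005 -0.0005 0; 0.045 -0.006 -0.0005 -0.0005 0; 0.045 -0.009 -0.0005 -0.0005 0; 0.045 -0.013 -0.0005 -0.0005 0; 0.045 -0.013 -0.0005 -0.0005 0"
}}

```text
time_s: 11.85
ee_pos: [606.6, 31.8, 154.6]
ee_rot: [-3.141, 0.0, -2.639]
contact_force: [0.5, 0.4, -1.6]
width: 0.557
grasp_force: 29.8
```

{"method": "step_arm", "body": {
  "targets": "0.045 -0.002 0 0 0; 0.045 -0.004 0 0 0; 0.045 -0.005 0 0 0; 0.045 -0.005 0 0 0; 0.045 -0.005 0 0 0"
}}

```text
time_s: 12.27
ee_pos: [610.4, 33.8, 154.6]
ee_rot: [-3.142, 0.0, -2.639]
contact_force: [-0.4, -0.6, -1.4]
width: 0.557
grasp_force: 29.8
```

```bash
python3 -c "
from h import *
st()"
```

```text
t12.62 tower x -118.9 y -0.00 z 154.6 F tower [ 0.1 -0.2 -1.3] [-3.1416  0.     -2.6394] 0.5596401854179165
```

{"method": "step_arm", "body": {
  "targets": "0.045 -0.001 0 0 0; 0.045 -0.002 0 0 0; 0.045 -0.003 0 0 0; 0.045 -0.004 0 0 0; 0.045 -0.004 0 0 0"
}}

```text
time_s: 13.08
ee_pos: [614.0, 35.8, 154.6]
ee_rot: [-3.142, -0.0, -2.639]
contact_force: [1.5, -0.5, -1.9]
width: 0.554
grasp_force: 29.8
```

```bash
python3 -c "
from h import *
st()"
```

```text
t13.43 tower x -114.8 y 0.01 z 154.6 F tower [ 0.5 -0.1 -2. ] [-3.1416  0.     -2.6394] 0.5584564879672579
```

{"method": "step_arm", "body": {
  "targets": "0.045 -0.001 0 0 0; 0.045 -0.002 0 0 0; 0.045 -0.003 0 0 0; 0.045 -0.004 0 0 0; 0.045 -0.005 0 0 0"
}}

```text
time_s: 13.9
ee_pos: [618.2, 38.2, 154.4]
ee_rot: [3.141, -0.001, -2.639]
contact_force: [-1.0, -0.7, -2.6]
width: 0.556
grasp_force: 29.8
```

{"method": "step_arm", "body": {
  "targets": "0.045 0 0 0 0; 0.045 0 0 0.0005 0; 0.045 0 0 0.001 0; 0.045 0 0 0.0015 0; 0.045 0 0 0.0015 0"
}}

```text
time_s: 14.32
ee_pos: [618.3, 38.2, 153.2]
ee_rot: [-3.141, 0.0, -2.639]
contact_force: [0.4, -0.4, -2.1]
width: 0.564
grasp_force: 29.8
```

```bash
python3 -c "
from h import *
st()"
```

```text
t14.67 tower x -109.8 y -0.04 z 153.2 F tower [-0.1 -0.2 -1.3] [-3.1415e+00  2.0000e-04 -2.6393e+00] 0.5585564775097681
```

{"method": "step_arm", "body": {
  "targets": "0.045 0 0 0.0003 0; 0.045 0 0 0.0006 0; 0.045 0 0 0.001 0; 0.045 0 0 0.001 0; 0.045 0 0 0.001 0"
}}

```text
time_s: 15.13
ee_pos: [618.2, 38.1, 152.1]
ee_rot: [3.142, -0.0, -2.639]
contact_force: [-0.3, 0.5, -1.9]
width: 0.558
grasp_force: 29.8
```

```bash
python3 -c "
from h import *
st()"
```

```text
t15.48 tower x -109.9 y 0.00 z 152.1 F tower [-0.2  0.2 -1.3] [ 3.1416e+00 -1.0000e-04 -2.6394e+00] 0.5597571213903781
```

{"method": "step_arm", "body": {
  "targets": "0.045 0 0 0.0003 0; 0.045 0 0 0.0006 0; 0.045 0 0 0.001 0; 0.045 0 0 0.001 0; 0.045 0 0 0.001 0"
}}

```text
time_s: 15.95
ee_pos: [618.3, 38.2, 151.5]
ee_rot: [-3.141, 0.0, -2.639]
contact_force: [-1.8, 0.1, 3.9]
width: 0.559
grasp_force: 29.8
```

```bash
python3 -c "
from h import *
st()"
```

```text
t16.30 tower x -109.8 y -0.03 z 151.4 F tower [-2.   1.3  4.8] [-3.1414e+00  4.0000e-04 -2.6394e+00] 0.5584865086888839
```

On the peg: the downward probe touched at z ≈ 151.6, so the window is over the peg. I'll centre it and push home.

{"method": "step_arm", "body": {
  "targets": "0.045 0 0 -0.001 0; 0.045 0 0 -0.0017 0; 0.045 -0.002 0 -0.0017 0; 0.045 -0.004 0 -0.0017 0; 0.045 -0.006 0 -0.0017 0"
}}

```text
time_s: 16.77
ee_pos: [623.7, 41.1, 152.6]
ee_rot: [3.141, -0.0, -2.639]
contact_force: [-0.7, -0.7, -2.4]
width: 0.559
grasp_force: 29.8
```

{"method": "step_arm", "body": {
  "targets": "0.045 -0.002 0 0 0; 0.045 -0.004 0 0 0; 0.045 -0.006 0 0 0; 0.045 -0.008 0 0 0; 0.045 -0.008 0 0 0"
}}

```text
time_s: 17.18
ee_pos: [630.8, 45.1, 152.8]
ee_rot: [-3.142, 0.0, -2.639]
contact_force: [0.1, 0.1, -1.3]
width: 0.558
grasp_force: 29.8
```

```bash
python3 -c "
from h import *
st()"
```

```text
t17.53 tower x -95.8 y 0.00 z 152.8 F tower [ 0.2  0.3 -1.8] [ 3.1416  0.     -2.6394] 0.5592456136907755
```

Now on until the shoulder is felt.

{"method": "step_arm", "body": {
  "targets": "0.045 -0.001 0 0 0; 0.045 -0.002 0 0 0; 0.045 -0.0025 0 0 0; 0.045 -0.0025 0 0 0"
}}

```text
time_s: 17.92
ee_pos: [632.9, 46.2, 152.9]
ee_rot: [-3.142, 0.0, -2.639]
contact_force: [0.0, -0.2, -1.0]
width: 0.557
grasp_force: 29.8
```

```bash
python3 -c "
from h import *
st()"
```

```text
t18.27 tower x -93.4 y -0.02 z 152.8 F tower [-0.1 -0.1 -1.1] [-3.1416  0.     -2.6394] 0.557227564995117
```

{"method": "step_arm", "body": {
  "targets": "0.045 -0.0005 0 0 0; 0.045 -0.001 0 0 0; 0.045 -0.0015 0 0 0; 0.045 -0.0015 0 0 0"
}}

```text
time_s: 18.65
ee_pos: [634.1, 46.9, 152.8]
ee_rot: [-3.142, -0.0, -2.639]
contact_force: [0.2, 0.2, -1.7]
width: 0.558
grasp_force: 29.8
```

```bash
python3 -c "
from h import *
st()"
```

```text
t19.00 tower x -91.9 y -0.02 z 152.8 F tower [-0.1  0.1 -1.2] [ 3.1416 -0.     -2.6394] 0.5552113616815588
```

{"method": "step_arm", "body": {
  "targets": "0.045 -0.0005 0 0 0; 0.045 -0.001 0 0 0; 0.045 -0.0015 0 0 0; 0.045 -0.0015 0 0 0"
}}

```text
time_s: 19.38
ee_pos: [634.9, 47.3, 152.8]
ee_rot: [3.141, -0.001, -2.639]
contact_force: [-3.9, -2.4, 1.2]
width: 0.558
grasp_force: 29.8
```

```bash
python3 -c "
from h import *
st()"
```

```text
t19.73 tower x -90.9 y -0.03 z 152.8 F tower [-5.2 -0.1  1.7] [ 3.1414e+00 -1.1000e-03 -2.6394e+00] 0.5587558402714525
```

Shoulder contact at 5 N. Lower it onto the peg, release, and back off straight up.

{"method": "step_arm", "body": {
  "targets": "0.045 0.0003 0 0.0006 0; 0.045 0.0005 0 0.0012 0; 0.045 0.0005 0 0.0012 0; 0.045 0.0005 0 0.0012 0"
}}

```text
time_s: 20.12
ee_pos: [634.9, 47.3, 151.6]
ee_rot: [-3.142, -0.0, -2.639]
contact_force: [-2.4, -2.3, 0.1]
width: 0.557
grasp_force: 29.8
```

{"method": "step_arm", "body": {
  "targets": "0.060 0 0 0 0; 0.070 0 0 0 0; 0.080 0 0 0 0; 0.090 0 0 0 0; 0.090 0 0 0 0"
}}

```text
time_s: 20.53
ee_pos: [635.0, 47.4, 151.7]
ee_rot: [-3.141, 0.0, -2.639]
contact_force: [0.5, -0.7, -0.5]
width: 0.867
grasp_force: 0.0
```

{"method": "step_arm", "body": {
  "targets": "0.090 0 0 0 0; 0.090 0 0 0 0; 0.090 0 0 0 0; 0.090 0 0 0 0"
}}

```text
time_s: 20.87
ee_pos: [634.9, 47.3, 151.7]
ee_rot: [-3.142, 0.0, -2.639]
contact_force: [0.1, 0.4, 1.0]
width: 0.969
grasp_force: 0.0
```

{"method": "step_arm", "body": {
  "targets": "0.090 0 0 -0.010 0; 0.090 0 0 -0.025 0; 0.090 0 0 -0.050 0; 0.090 0 0 -0.075 0; 0.090 0 0 -0.100 0"
}}

```text
time_s: 21.28
ee_pos: [634.8, 47.3, 253.6]
ee_rot: [-3.141, 0.0, -2.639]
contact_force: [1.0, -0.1, 0.2]
width: 0.97
grasp_force: 0.0
```

{"method": "step_arm", "body": {
  "targets": "0.090 0.020 0 -0.025 0; 0.090 0.050 0 -0.050 0; 0.090 0.080 0 -0.050 0; 0.090 0.110 0 -0.050 0; 0.090 0.130 0 -0.050 0"
}}

```text
time_s: 21.7
ee_pos: [519.0, -16.1, 302.9]
ee_rot: [-3.141, 0.001, -2.64]
contact_force: [-0.0, -0.1, -0.3]
width: 0.968
grasp_force: 0.0
```

{"method": "step_arm", "body": {
  "targets": "0.090 0.003 -0.035 0 0; 0.090 0.003 -0.070 0 0; 0.090 0.003 -0.105 0 0; 0.090 0.003 -0.140 0 0; 0.090 0.003 -0.140 0 0"
}}

```text
time_s: 22.12
ee_pos: [587.2, -143.9, 301.9]
ee_rot: [-3.14, 0.0, -2.642]
contact_force: [0.2, -0.0, 1.0]
width: 0.969
grasp_force: 0.0
```

```bash
python3 - <<'E'
from h import *
st(); im=grab('side','s9'); S=grab('scene','sc9');W=grab('wrist','w9')
i=r.camera_info('wrist'); p=proj(i,[605,30,155]); print(p)
x,y=[int(min(max(a-50,0),b)) for a,b in zip(p,(460,320))]
v=np.hstack([cv2.resize(q[b:b+h,c:c+w],(w*k,h*k),interpolation=cv2.INTER_CUBIC)[:400] for q,c,b,w,h,k in((im,270,140,66,100,4),(S,255,185,66,100,4),(W,x,y,66,100,4))])
cv2.imwrite('pics/c9.png',(255*(v[:,:,::-1]/255.)**.6).astype('uint8'))
for q in ('jig_mid','keeper','blank_mid'): print(q,[(np.round(b['point']),round(b['confidence'],2)) for b in r.boxes_of('side',q)][:2])
E
```

```text
t22.47 tower x -224.2 y -140.32 z 302.0 F tower [0.2 0.3 0.3] [-3.1414e+00  3.0000e-04 -2.6383e+00] 0.9674949410073308
[np.float64(416.40829088637247), np.float64(295.49204562663044)]
jig_mid [(array([305., 208.]), 0.75), (array([354., 329.]), 0.36)]
keeper [(array([301., 183.]), 0.89)]
blank_mid [(array([381., 341.]), 0.64), (array([309., 226.]), 0.2)]
```

View pics/c9.png

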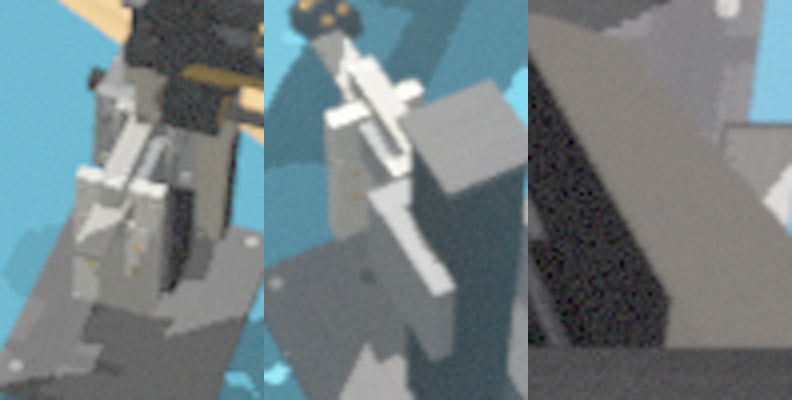

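The plate hangs at the shoulder with the keeper's bar over it and its tab in front. To confirm that the keeper is fully down, I'll match the tab numerically from the earlier viewpoint.

{"method": "step_arm", "body": {
  "targets": "0.052 -0.015 0.015 0.003 0; 0.052 -0.030 0.030 0.003 0; 0.052 -0.045 0.045 0.003 0; 0.052 -0.060 0.060 0.003 0; 0.052 -0.064 0.065 0.003 0"
}}

```text
time_s: 23.23
ee_pos: [611.0, -49.4, 298.5]
ee_rot: [3.141, 0.0, -2.638]
contact_force: [1.2, -0.1, -0.1]
width: 0.658
grasp_force: 0.0
```

{"method": "step_arm", "body": {
  "targets": "0.052 0 0 0 0; 0.052 0 0 0 0; 0.052 0 0 0 0; 0.052 0 0 0 0"
}}

```text
time_s: 23.57
ee_pos: [610.3, -52.6, 298.7]
ee_rot: [-3.141, -0.0, -2.64]
contact_force: [0.0, -0.7, 0.6]
width: 0.563
grasp_force: 0.0
```

```bash
python3 - <<'E'
from h import *
import pickle
k=pickle.load(open('w7.pkl','rb')); i=r.camera_info('wrist'); im=grab('wrist','w10')
A=cv2.cvtColor(cv2.imread('pics/w7.png'),6);B=cv2.cvtColor(cv2.imread('pics/w10.png'),6)
for n,(x,y,w,h) in {'tip':(345,202,30,14),'tab':(345,202,30,48),'foot':(340,182,50,14)}.items():
    m=cv2.matchTemplate(B[y-15:y+h+15,x-15:x+w+15],A[y:y+h,x:x+w],cv2.TM_CCOEFF_NORMED); _,v,_,l=cv2.minMaxLoc(m); print(n,'shift',l[0]-15,l[1]-15,round(v,2))
for P in ([581.4,17.9,164.6],[599.4,28.3,12],[581.4,17.9,174.6]): print(np.array(proj(i,P))-proj(k,P), np.array(proj(i,P)))
for x in (354,360,366): print(A[196:226,x].tolist(),'\n',B[196:226,x].tolist())
for q in ('jig_mid','keeper'): print(q,[(np.round(b['point']),round(b['confidence'],2)) for b in r.boxes_of('wrist',q)][:2])
E
```

```text
tip shift 3 5 0.89
tab shift 3 3 0.89
foot shift 2 3 0.9
[2.76957675 4.84875974] [363.26718414 214.08862154]
[1.91075747 3.26661843] [334.1087962  192.06200357]
[2.84587579 4.99533439] [366.17089419 217.86798863]
[57, 54, 48, 43, 50, 42, 45, 40, 43, 41, 46, 43, 49, 65, 76, 73, 75, 78, 79, 76, 73, 71, 76, 76, 76, 79, 79, 77, 73, 74] 
 [61, 58, 57, 59, 61, 59, 59, 56, 57, 60, 55, 59, 51, 46, 57, 50, 41, 56, 68, 73, 78, 77, 81, 78, 78, 77, 74, 76, 78, 75]
[39, 41, 37, 38, 38, 40, 41, 38, 39, 42, 38, 40, 53, 67, 74, 72, 72, 75, 73, 74, 72, 76, 73, 73, 74, 75, 72, 74, 75, 74] 
 [45, 39, 35, 36, 43, 40, 42, 39, 39, 32, 44, 37, 37, 42, 40, 39, 41, 58, 70, 75, 77, 78, 77, 76, 77, 77, 77, 76, 77, 76]
[33, 37, 39, 39, 42, 38, 34, 38, 37, 40, 40, 38, 55, 69, 71, 75, 76, 75, 72, 74, 69, 74, 72, 73, 75, 75, 70, 71, 71, 73] 
 [39, 43, 38, 42, 41, 43, 38, 41, 40, 40, 45, 41, 39, 38, 39, 40, 44, 56, 73, 78, 78, 77, 80, 75, 77, 78, 78, 80, 78, 78]
jig_mid [(array([346., 246.]), 0.62)]
keeper [(array([359., 240.]), 0.69)]
```

The tip has shifted by (3,5) px, against (2.8,4.8) predicted for an unmoved tab, so the keeper is shut.

```bash
python3 -c "
from workcell import r
print(r.job_done())"
```

```text
the job is handed in; nothing more can be done
None
```

The square-window plate hangs on the peg against the shoulder with the keeper shut in front of it, the round-hole plate is still in the rack, and I handed the job in at about 24 s.

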